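# Wedge the spring clip off the cabinet latch and drop its front

### The arm

A 7-joint arm with a two-finger parallel gripper is mounted at the origin on the work surface. World frame = base frame: x ahead of the robot, y to its left, z up, the work surface at z = 0. Lengths are in mm, angles in rad, forces in N, time in s.
With the tool pointing down it reaches from about 425 to 875 mm from the base axis. Payload 8.4 kg.
Tool frame: the origin (TCP) lies at the very end of the fingers, on their centre line; the grasp point (between the pads) lies 19 mm behind it; z points along the fingers, y is the direction in which the jaws open and shut (so a half turn about z gives the same grasp; the last joint's range is limited). The gripper opens to 87 mm and grips with 3 to 60 N. Pads are 19 mm wide; open, the fingers measure 117 mm over their backs; the gripper's body (75 mm by 190 mm) begins 51 mm behind the grasp point.
Start: joints at [-1.294, 0.333, 0.04, 1.465, -0.013, 1.343, -0.059], TCP at [238.559, 604.608, 184.146] pointing down, gripper open.
Joint ranges: [-2.58, 2.58], [-0.38, 2.09], [-1.3, 1.39], [0.25, 2.4], [-1.5, 4.64], [0.08, 2.09], [-2.65, 2.65]. Speed limits (rad/s): [2.22, 2.22, 2.79, 2.79, 3.14, 3.14, 3.14].

### API

Orientations are given as a rotation vector (axis times angle).
In Python, from station import env gives the robot as it stands.
- The arm moves only by the tool move_arm, never from a script. Its arguments are lists of equal length, an entry for each row: "slide": the shift along the tool's x, y, z in cm, a list of three; "turn": the turn about the tool's z in degrees. A call has 1 to 10 rows; each row is the pose to reach, as a shift and turn from the pose commanded when the call began, along the tool's axes at that moment; what a row does not reach only later rows make up. A row lasts 1/8 s, in which the tool goes at most 62.5 mm and 10.7 degrees, less where a joint would pass 70% of its speed; a pose out of reach is approached as far as the arm can. A call with a gripper value outside its range is refused whole. "jaw" is the finger opening in cm, from 0 to 8.7, set as the call begins (left out, the last holds). The fingers move at their own pace and stop on an object; "newtons" is the grip in N (left out, the last holds). Time passes only in rows, so rows that repeat a pose let the fingers close. It gives the time, the measured TCP pose, the force and the opening at its end, in the units of the state.
- env.state(): the state, without advancing time (a new reading comes with each control period).
- env.camera(name): name is "side" or "top"; returns the picture (384x512x3 uint8, blue, green, red); there is no depth.
- env.get_calibration(name): a dict with "intrinsics" (3x3 intrinsics, pixels), "xyz" and "rotation" of the camera in the world. Camera axes: x right, y down, z forward; pixel columns grow to the right and rows downward; lengths in mm; the calibration is good to about 2 mm. A picture is of the moment at which its call begins. get_calibration takes no time and is no camera call.
- env.finish_job(): hands the job in, once; it reports no verdict.
The state is a dict: "time": time; "joint_positions": joint angles; "joint_velocities": joint speeds; "joint_torque": joint torques, N m; "ee_pos": TCP position; "tcp_rot": TCP orientation; "ft_force": force on the tool from outside, world axes, zero at the start; "ft_torque": the same for the moment, N m; "gripper_width": finger opening in mm.
Only numpy, scipy, OpenCV 4.12 (cv2) and the standard library are available. Lean on these libraries where they do the work, as an engineer would, in place of code of your own. Each camera call takes 0.05 s, during which the arm holds its last target. There are 200 camera calls.

### The job

Open the small drop-front cabinet on the jeweller's bench. Slide the wooden wedge over the latch rod and under the spring clip to spread the clip and lift it off - do not pull the clip off with the fingers - put the clip and the wedge in the shallow tray (the clip may stay on the wedge), and then pull the cabinet's front down until it is fully open. Leave the straight bar and the ring stick that lie near the robot where they are.

Things in the scene. Friction and masses are not known exactly. Their poses are not given: they have to be found in the camera images.
- wedge: Dark hardwood wedge, 185 long x 24 wide, 95 to 155 g. Origin on its flat underside, mid width, 140 mm behind the thin tip, 45 mm before the blunt end; +x points to the tip, z up. 30 mm thick from x = -45 to +60 mm, then the upper face slopes evenly down to 3 mm thick at the tip. Balances near x = +19 mm. Starts flat on the table, on one side of the robot; the tray is on the other side.
- wedge_tip (a point): The wedge's thin tip, on its underside (x = +140 mm, y = 0 in the wedge's frame).
- clip: Steel spring clip, 56 wide (y), 16 thick (x), 69 high, 75 g, astride the waist of the latch rod like an upside-down U and blocking the cabinet's front. Origin: the waist's centre while fitted; axes as the cabinet's. Its legs, 48 mm apart inside, reach 18 mm below the origin; their sprung inward rollers hold below the waist's middle. On top a wire loop, 8 mm thick, up to 51 mm above the origin.
- clip_bow (a point): Middle of the underside of the clip's flat bow: 22 mm above the clip's origin, so 10 mm above the rod's top while fitted. Raising the clip 9 mm spreads it fully, 20 mm frees it; this takes 3 to 8 N, or 4 to 12 N of push on the wedge. Once the wedge's full thickness is under the bow, the legs clasp the wedge and the clip can be carried on it, its legs reaching some 10 mm below the wedge.
- latch_rod: Level steel rod on the cabinet's roof, sticking out of the front towards the robot. x points into the cabinet (away from the robot), y along the front, z up; origin in the cabinet's front plane, 132 mm above the table. The rod is 34 mm wide, runs from x = -46 (free end) to +50 mm, its top 12 mm above the origin all along. A waist 24 mm thick, x = -34 to -14 mm, holds the clip.
- waist (a point): Centre of the rod's waist, 132 mm above the table, 24 mm before the cabinet's front plane; axes as the rod's. The clip's origin lies here while fitted. The roof behind is bare: the wedge's tip may pass on through the slot in the front, over the rod and roof.
- cabinet: The fixed wooden cabinet, 240 wide x 170 deep, roof 110 mm above the table. Origin on the table at the centre of its front plane; x points from the front to the back, y along the front (left seen from the robot).
- door (a joint): Angle of the cabinet's wooden front, hinged at its bottom: 0 upright and shut, grows as its top comes down towards the robot, 1.5 fully open (stop). Stiff: stays where it is left; 1 to 5 N at the top edge moves it. 14 mm thick, 240 wide, its top 55 mm above the roof (165 above the table) when shut, so it can be hooked from behind or pinched there. A slot 44 mm wide, open at the top, clears the rod.
- door_hinge (a point): Middle of the front's hinge line, 20 mm above the table, at the outer (robot-side) face of the front, which lies 14 mm before the cabinet's front plane.
- door_edge_left (a point): On the top edge of the front, mid thickness, 71 mm left (+y of the cabinet) of its middle; 145 mm from the hinge line, measured along the front. Axes turn with the front: x from its outer to its inner face, z towards the top edge.
- door_edge_right (a point): The same, 71 mm to the right of the middle.
- tray: Fixed shallow plywood tray, 260 (its x) x 160 (its y), walls 22 mm high and 6 mm thick, floor about 6 mm thick. Origin at the centre of its underside, on the table.
- bar: Bystander: straight dark wooden bar, 160 x 22 x 22 mm, no taper. Leave alone.
- ring_stick: Bystander: tapered aluminium ring stick, 170 mm long, 32 mm thick at its handle, lying crosswise; origin at the handle's end. Leave alone.
Things that resemble listed ones, but are neither listed nor needed, are in the scene too. What is shaped like the wedge but blue or green is not meant.

How it is judged (in metres and radians):
On the way, in this order (a step that is already met when the one before it is completed fails the run):
1. the wedge's tip is under the bow of the clip, over the rod, bearing on the clip while it is still on the rod (x of wedge_tip in the frame of waist above 0.015 m and y of wedge_tip in the frame of waist between -0.022 and 0.022 m and z of wedge_tip in the frame of waist below 0.035 m and contact force between wedge and clip above 0.5 N and distance between clip and waist below 0.03 m), for 0.05 s.
2. the clip is off the rod (more than 50 mm from its place) and the front still shut (distance between clip and waist above 0.05 m and value of joint door below 0.1 rad), for 0.1 s.
3. the clip and the wedge lie in the tray, let go, and the front still shut (x of clip in the frame of tray between -0.13 and 0.13 m and y of clip in the frame of tray between -0.08 and 0.08 m and height (world z) of each of clip, wedge below 0.07 m and x of wedge in the frame of tray between -0.13 and 0.13 m and y of wedge in the frame of tray between -0.08 and 0.08 m and value of joint door below 0.1 rad and contact force between the fingers and wedge below 0.1 N), for 0.1 s.
4. the front is pulled down past 1.3 rad (value of joint door above 1.3 rad), for 0.1 s.
At the end, for the whole second after the job is handed in: The cabinet's front is open by more than 1.35 rad, and the clip and the wedge both rest in the tray (origins within the tray's outline and less than 70 mm above the table), released and still (value of joint door above 1.35 rad and x of clip in the frame of tray between -0.13 and 0.13 m and y of clip in the frame of tray between -0.08 and 0.08 m and height (world z) of each of clip, wedge below 0.07 m and x of wedge in the frame of tray between -0.13 and 0.13 m and y of wedge in the frame of tray between -0.08 and 0.08 m and linear speed of each of clip, wedge below 0.03 m/s); the robot touches nothing.
It fails at once if the fingers pull at the clip (over 2 N) while it is still on the rod (contact force between the fingers and clip above 2 N and distance between clip and waist below 0.03 m).
It fails at once if the bar or the ring stick is moved by more than 40 mm (distance of any of bar, ring_stick from where it was at the start of the episode above 0.04 m).
It also fails if it takes over 72 s, if anything falls off the work surface, if the arm or the gripper's body presses on something with over 40 N, if the wrist force passes 120 N, or if a joint passes its speed limit or range.

## Working session

There is one attempt and no reset: what is moved stays moved. The work goes in short steps, Python scripts to look and compute and a tool call to move; the robot and the scene stay as the last step left them, time stands still between calls to the robot, and variables do not carry over. Pictures are saved under pics/ and viewed, about 8 in all and at most 12, crops included, and the job is handed in when it is done.

Besides the shell and the picture viewer there is one more tool, called after "Request:" in YAML: its name, and indented under it one key for each argument. move_arm: Moves the arm, as the interface text tells. Its arguments: {"type":"object","properties":{"slide":{"type":"array"},"turn":{"type":"array"},"jaw":{"type":"number"},"newtons":{"type":"number"}},"required":["slide","turn"]}

```bash
ls; mkdir -p pics; python3 - <<'E'
from station import env
import cv2,numpy as np
s=env.state();print(s)
for n in("top","side"):
    c=env.get_calibration(n);print(n,c)
    cv2.imwrite(f"pics/{n}0.png",env.camera(n))
E
```

```text
pics
{'time': 0.0, 'joint_positions': array([-1.29417581,  0.33389573,  0.0399047 ,  1.46626609, -0.0133871 ,
        1.34330213, -0.05854328]), 'joint_velocities': array([-2.33019419e-03,  2.48218861e-04,  2.15540646e-03, -2.87141626e-04,
        2.39890124e-03, -5.68915824e-04,  6.14620332e-05]), 'joint_torque': array([-3.92630336e-04, -6.56360364e+01,  1.33494481e+00, -4.03805995e+01,
       -5.96647197e-02,  4.51895711e-02,  1.65843580e-04]), 'ee_pos': array([238.43352337, 604.1208912 , 183.2721031 ]), 'tcp_rot': array([-5.86971313e-01, -3.08609700e+00,  2.50726829e-03]), 'ft_force': array([-0.1689397 ,  0.53640536,  0.577633  ]), 'ft_torque': array([-0.00123753, -0.01170104,  0.02575206]), 'gripper_width': 86.72057147675343}
top {'intrinsics': array([[412.44093837,   0.        , 259.06441232],
       [  0.        , 412.44093837, 185.33130361],
       [  0.        ,   0.        ,   1.        ]]), 'xyz': array([ 243.12501707,   97.07080387, 1445.06507091]), 'rotation': array([-2.15808949,  2.10347111, -0.21528228])}
side {'intrinsics': array([[348.13080847,   0.        , 264.21166386],
       [  0.        , 348.13080847, 187.87332851],
       [  0.        ,   0.        ,   1.        ]]), 'xyz': array([ 348.14790873, -674.06350333,  764.22504957]), 'rotation': array([-2.26785547,  0.18849803, -0.08221926])}
```

View pics/top0.png

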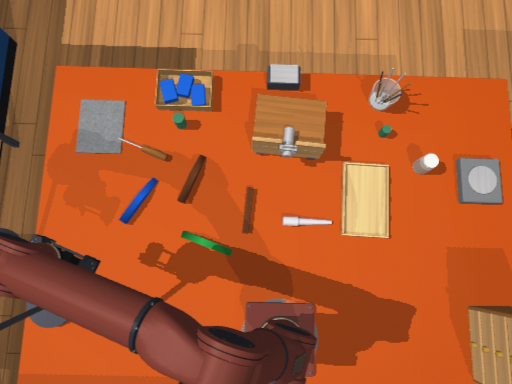

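View pics/side0.png

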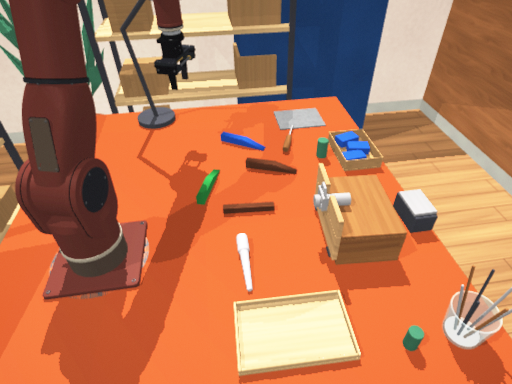

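The top view shows the cabinet at (288,125) with its rod at (288,143), the tray at (366,200) and the ring stick at (305,221).

What could be taken for the wedge, in the top view:
- dark brown at (192,178)
- dark straight bar at (249,210)
- blue at (138,200)
- green at (206,243)
- screwdriver at (145,149)

I choose the dark brown one at (192,178) because it is tapered. Next I'll check it in a crop.

```bash
cat > h.py <<'E'
import cv2,numpy as np
from scipy.spatial.transform import Rotation as R
from station import env
C={n:env.get_calibration(n) for n in("top","side")}
def ray(n,p):
    c=C[n];d=np.linalg.solve(c["intrinsics"],[p[0],p[1],1]);d=R.from_rotvec(c["rotation"]).apply(d)
    return c["xyz"],d/np.linalg.norm(d)
def plane(n,p,z):
    o,d=ray(n,p);return o+d*(z-o[2])/d[2]
def proj(n,P):
    c=C[n];q=R.from_rotvec(c["rotation"]).inv().apply(np.asarray(P,float)-c["xyz"])
    q=q@c["intrinsics"].T;return q[...,:2]/q[...,2:]
def two(p,q):
    o1,d1=ray("top",p);o2,d2=ray("side",q)
    A=np.c_[d1,-d2];t=np.linalg.lstsq(A,o2-o1,rcond=None)[0]
    a,b=o1+d1*t[0],o2+d2*t[1];return (a+b)/2,np.linalg.norm(a-b)
E
python3 - <<'E'
from h import *
t=cv2.imread("pics/top0.png");s=cv2.imread("pics/side0.png")
for n,im,box in(("top",t,(170,145,270,245)),("side",s,(210,140,310,230))):
    hsv=cv2.cvtColor(im,cv2.COLOR_BGR2HSV)
    m=(hsv[...,2]<115)&(im[...,2]<115)
    mm=np.zeros_like(m,np.uint8);x0,y0,x1,y1=box;mm[y0:y1,x0:x1]=m[y0:y1,x0:x1]
    k,l,st,ce=cv2.connectedComponentsWithStats(mm)
    for i in range(1,k):
        if st[i,4]<60: continue
        c=cv2.findContours((l==i).astype(np.uint8),0,2)[0][0]
        r=cv2.minAreaRect(c);b=cv2.boxPoints(r)
        print(n,st[i,4],ce[i],r,[plane(n,p,0 if n=="side" else 15)[:2].round() for p in b])
a=cv2.resize(t[80:250,165:335],(600,600),interpolation=2)
cv2.imwrite("pics/c1.png",a)
b=cv2.resize(s[140:280,210:410],(800,560),interpolation=2)
cv2.imwrite("pics/c2.png",b)
E
```

```text
top 419 [191.52267303 179.23389021] ((191.75685119628906, 178.43492126464844), (8.855382919311523, 50.98052215576172), 24.443954467773438) [array([453., 363.]), array([622., 298.]), array([610., 268.]), array([441., 334.])]
top 231 [247.72294372 211.37229437] ((247.5, 210.0), (6.21241569519043, 44.56066131591797), 4.398705959320068) [array([347., 131.]), array([503., 123.]), array([502., 102.]), array([346., 109.])]
side 308 [267.13961039 166.50974026] ((270.5599670410156, 166.07998657226562), (50.34600830078125, 8.485281944274902), 8.130102157592773) [array([443., 345.]), array([454., 396.]), array([629., 321.]), array([613., 273.])]
side 231 [247.56277056 209.35930736] ((248.47402954101562, 209.4536590576172), (5.041906356811523, 49.22993469238281), 87.27368927001953) [array([350., 139.]), array([506., 123.]), array([502., 100.]), array([349., 116.])]
```

View pics/c1.png

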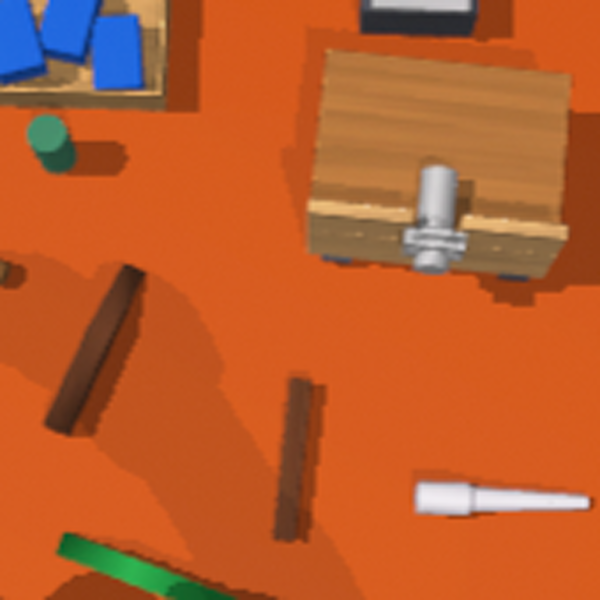

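View pics/c2.png

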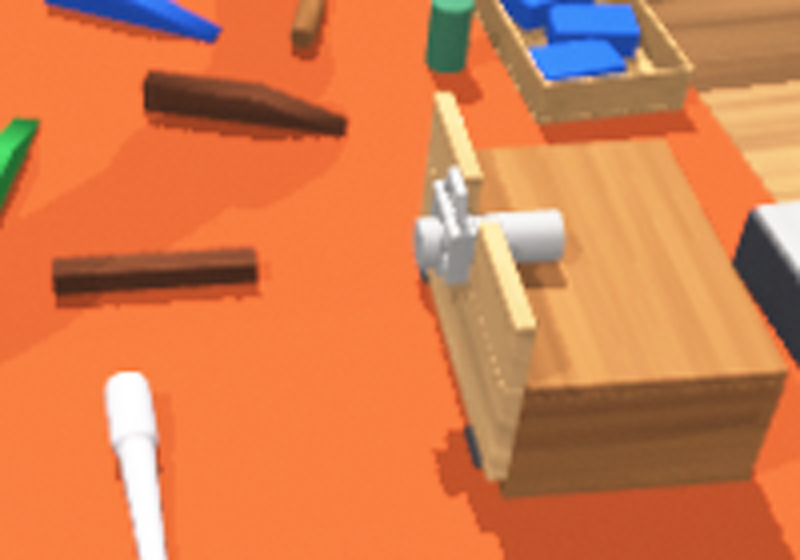

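The crop confirms it: the tapered dark wedge has its tip at top px ≈(204,157) and its blunt end at ≈(182,200). The straight bar is the other dark one. The clip sits astride the rod at crop (435,242), with the rod's free end at (432,267).

```bash
python3 - <<'E'
from h import *
f=lambda x,y:(165+(x+.5)*170/600-.5,80+(y+.5)*170/600-.5)
g=lambda x,y:(210+(x+.5)*.25-.5,140+(y+.5)*.25-.5)
print("blunt top z30",plane("top",f(58,425),30),"tip z3",plane("top",f(136,270),3))
print("side: blunt top", plane("side",g(150,73),30),"lower corner",plane("side",g(147,108),0),"tip low",plane("side",g(343,132),0))
for nm,p,z in(("dL",(310,204),165),("dR",(567,232),165),("bL",(328,50),110),("bR",(570,74),110),("rodback",(438,168),144),("rodfree",(432,270),132),("clip loop",(435,232),180)):
    print(nm,plane("top",f(*p),z).round(1))
print("rodfree side centre",plane("side",g(427,240),132),"door top side L",plane("side",g(440,95),165),"R",plane("side",g(528,328),165))
# tray mask
im=cv2.imread("pics/top0.png");hsv=cv2.cvtColor(im,cv2.COLOR_BGR2HSV)
m=((hsv[...,1]<150)&(hsv[...,2]>110)).astype(np.uint8);mm=m*0;mm[150:250,335:400]=m[150:250,335:400]
r=cv2.minAreaRect(max(cv2.findContours(mm,0,2)[0],key=cv2.contourArea));print(r)
print([plane("top",p,18).round() for p in cv2.boxPoints(r)],plane("top",r[0],18))
print("ring",plane("top",f(418,498),16),plane("top",f(590,503),5))
st=env.state();print(st["ee_pos"],R.from_rotvec(st["tcp_rot"]).as_matrix().round(3))
E
```

```text
blunt top z30 [450.34324768 346.40855874  30.        ] tip z3 [615.87905072 281.33619173   3.        ]
side: blunt top [453.2790032  356.65656445  30.        ] lower corner [447.90364963 344.56364807   0.        ] tip low [616.23077761 279.5770568    0.        ]
dL [640.7 105.  165. ]
dR [ 621.1 -130.6  165. ]
bL [814.3  92.  110. ]
bR [ 796.9 -144.2  110. ]
rodback [685.8 -13.6 144. ]
rodfree [590.4 -10.1 132. ]
clip loop [613.1  -8.5 180. ]
rodfree side centre [598.35677309 -10.4146319  132.        ] door top side L [637.68349403 104.48436989 165.        ] R [ 623.09562996 -130.59571814  165.        ]
((365.2145080566406, 199.5616912841797), (47.26052474975586, 74.36715698242188), 1.3019527196884155)
[array([ 341., -208.,   18.]), array([ 605., -218.,   18.]), array([ 606., -387.,   18.]), array([ 341., -372.,   18.])] [ 471.06501345 -296.25817213   18.        ]
ring [389.28175108  -8.4344698   16.        ] [ 389.83974833 -180.30339174    5.        ]
[238.42086697 604.20797198 183.36091547] [[-0.93   0.367 -0.   ]
 [ 0.367  0.93  -0.001]
 [-0.    -0.001 -1.   ]]
```

Request:
move_arm:
  slide:
    - [-34.3,-16.2,0]
    - [-34.3,-16.2,0]
    - [-34.3,-16.2,0]
    - [-34.3,-16.2,0]
    - [-34.3,-16.2,4]
    - [-34.3,-16.2,8]
    - [-34.3,-16.2,12]
    - [-34.3,-16.2,12]
    - [-34.3,-16.2,12]
  turn: [0,0,0,0,0,0,0,0,0]
  jaw: 6

```text
time: 1.23
ee_pos: [497.9, 329.5, 65.4]
tcp_rot: [0.585, 3.087, 0.002]
ft_force: [0.3, 0.4, 1.0]
gripper_width: 60.0
```

```bash
python3 - <<'E'
from h import *
t=env.camera("top");s=env.camera("side")
a=cv2.resize(t[120:240,140:260],(480,480),interpolation=2);b=cv2.resize(s[100:220,190:310],(480,480)[:2],interpolation=2)
b=cv2.resize(b,(320,320));a=cv2.resize(a,(480,480))
cv2.imwrite("pics/c3.png",np.hstack([cv2.resize(a,(400,400)),cv2.resize(s[100:220,190:310],(400,400),interpolation=2)]))
st=env.state();print(st["time"],st["ee_pos"],R.from_rotvec(st["tcp_rot"]).as_matrix().round(3)[:,0])
E
```

```text
1.325 [498.42581739 330.42782266  66.49973312] [-0.931  0.365 -0.001]
```

View pics/c3.png

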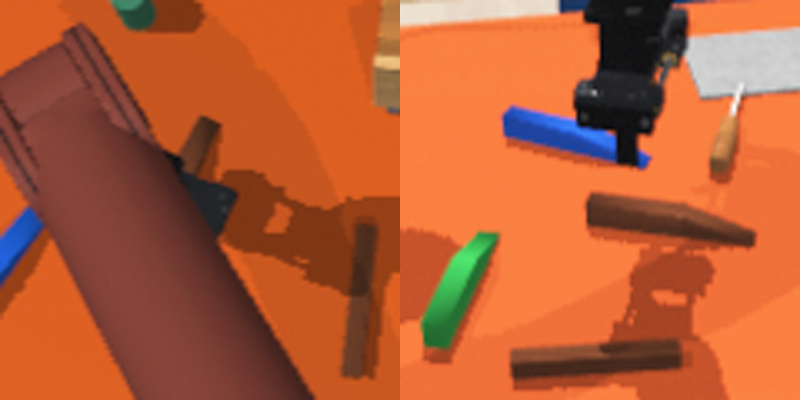

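The side crop shows the fingers above the wedge near (625,160), with the wedge undisturbed below at (590–755, 195–245). I'll go down and grip.

Request:
move_arm:
  slide:
    - [-0.1,-0.3,2]
    - [-0.1,-0.3,4]
    - [-0.1,-0.3,6]
    - [-0.1,-0.3,6]
    - [-0.1,-0.3,6]
  turn: [0,0,0,0,0]

```text
time: 1.95
ee_pos: [498.6, 326.2, 5.9]
tcp_rot: [0.585, 3.085, 0.003]
ft_force: [0.4, -0.8, -0.3]
gripper_width: 60.0
```

Request:
move_arm:
  slide:
    - [0,0,0]
    - [0,0,0]
    - [0,0,0]
    - [0,0,0]
    - [0,0,0]
    - [0,0,0]
  turn: [0,0,0,0,0,0]
  jaw: 1.5
  newtons: 55

```text
time: 2.7
ee_pos: [498.0, 324.8, 4.1]
tcp_rot: [-0.587, -3.086, 0.0]
ft_force: [-0.7, -0.6, 0.2]
gripper_width: 16.0
```

The jaw reads 16 mm, less than the wedge's 24 mm. I'll look before moving again.

```bash
python3 - <<'E'
from h import *
t=env.camera("top");s=env.camera("side")
st=env.state();p=st["ee_pos"];print(st["time"],p,st["gripper_width"],st["ft_force"],proj("side",p),proj("top",p))
cv2.imwrite("pics/c4.png",np.hstack([cv2.resize(t[120:240,140:260],(400,400),interpolation=2),cv2.resize(s[100:220,190:310],(400,400),interpolation=2)]))
E
```

```text
2.8 [497.97531474 324.82208125   4.0923936 ] 15.486171105477219 [ 0.53082466  0.11639599 -0.355447  ] [260.72764585 167.54732261] [189.20685547 188.00577925]
```

View pics/c4.png

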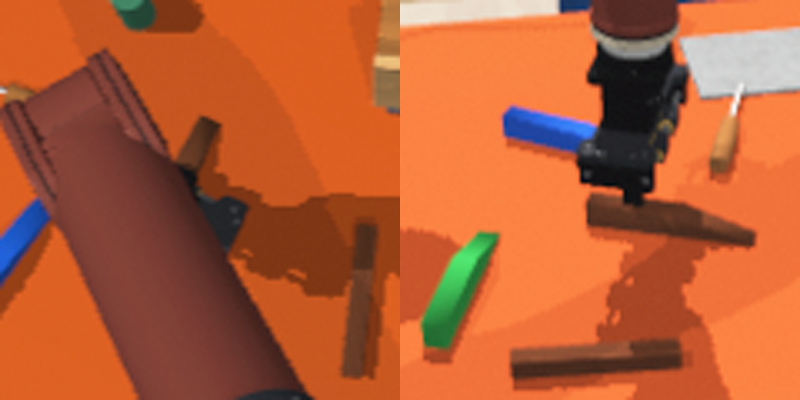

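```bash
python3 - <<'E'
from h import *
sc=lambda p:((p[0]-190)*400/120+400,(p[1]-100)*400/120)
d=np.array([.367,.93,0])
for P in([498.4,330.4,66.5],[498,324.8,4.1]):
    P=np.array(P)
    for k in(-30,-8,0,8,30): print(k,np.round(sc(proj("side",P+d*k))))
u=np.array([.9304,-.3665,0]);v=np.array([.3665,.9304,0]);o=np.array([488.8,330.4,0])
for a in(-45,10,60,140):
  for b in(-12,12):
    for z in(0,30 if a<100 else 3): print(a,b,z,np.round(sc(proj("side",o+a*u+b*v+[0,0,z]))))
E
```

```text
-30 [628. 191.]
-8 [633. 179.]
0 [635. 175.]
8 [636. 170.]
30 [641. 159.]
-30 [630. 242.]
-8 [634. 230.]
0 [636. 225.]
8 [637. 221.]
30 [642. 209.]
-45 -12 0 [584. 227.]
-45 -12 30 [583. 205.]
-45 12 0 [589. 215.]
-45 12 30 [588. 192.]
10 -12 0 [633. 234.]
10 -12 30 [633. 211.]
10 12 0 [638. 221.]
10 12 30 [638. 198.]
60 -12 0 [679. 239.]
60 -12 30 [679. 217.]
60 12 0 [683. 226.]
60 12 30 [683. 204.]
140 -12 0 [752. 249.]
140 -12 3 [752. 247.]
140 12 0 [755. 235.]
140 12 3 [756. 233.]
```

```bash
python3 - <<'E'
from h import *
s=env.camera("side")[140:185,235:295]
g=(255*(s/255.)**.5).astype(np.uint8)
cv2.imwrite("pics/c5.png",cv2.resize(g,(800,600),interpolation=0))
E
```

```text
(no output)
```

View pics/c5.png

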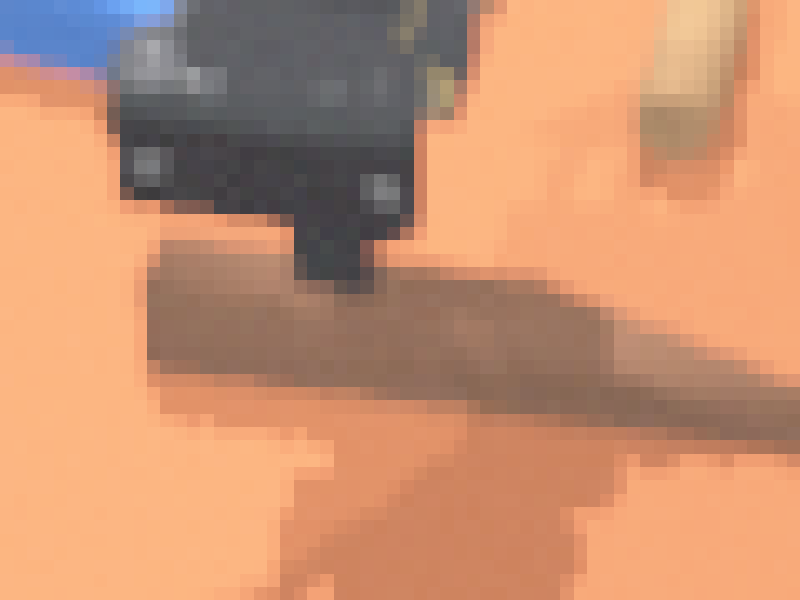

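The finger end shows at side px (260,162). That overlays the wedge's top face, so the fingers seem to sit about 35 mm higher than the reading says, and the grasp closed above the wedge. I'll open and feel downward in small steps, watching the force.

Request:
move_arm:
  slide:
    - [0,0,0]
    - [0,0,0]
    - [0,0,0]
    - [0,0,0.3]
    - [0,0,0.6]
    - [0,0,0.6]
  turn: [0,0,0,0,0,0]
  jaw: 6

```text
time: 3.6
ee_pos: [497.7, 324.6, -2.3]
tcp_rot: [-0.587, -3.086, 0.001]
ft_force: [-0.3, 0.3, -0.3]
gripper_width: 58.6
```

At z = -2.3 there is still no contact, so the reported height is biased low. I'll keep feeling downward.

Request:
move_arm:
  slide:
    - [0,0,0.5]
    - [0,0,1.0]
    - [0,0,1.4]
    - [0,0,1.4]
    - [0,0,1.4]
  turn: [0,0,0,0,0]

```text
time: 4.22
ee_pos: [498.1, 324.8, -15.8]
tcp_rot: [0.587, 3.086, -0.0]
ft_force: [0.2, -0.3, -0.4]
gripper_width: 60.0
```

```bash
python3 - <<'E'
from h import *
s0=env.camera("side")
st=env.state();print(st["time"],st["ee_pos"],st["ft_force"],st["joint_positions"])
s=s0[130:190,225:305]
g=(255*(s/255.)**.5).astype(np.uint8)
cv2.imwrite("pics/c6.png",cv2.resize(g,(800,600),interpolation=0))
E
```

```text
4.275 [498.07135133 324.93582377 -15.71078188] [-0.3818896   0.28319646 -0.76707965] [-0.83454482  0.40826604  0.22105565  1.81781205 -0.10904151  0.92709541
  0.62944441]
```

View pics/c6.png

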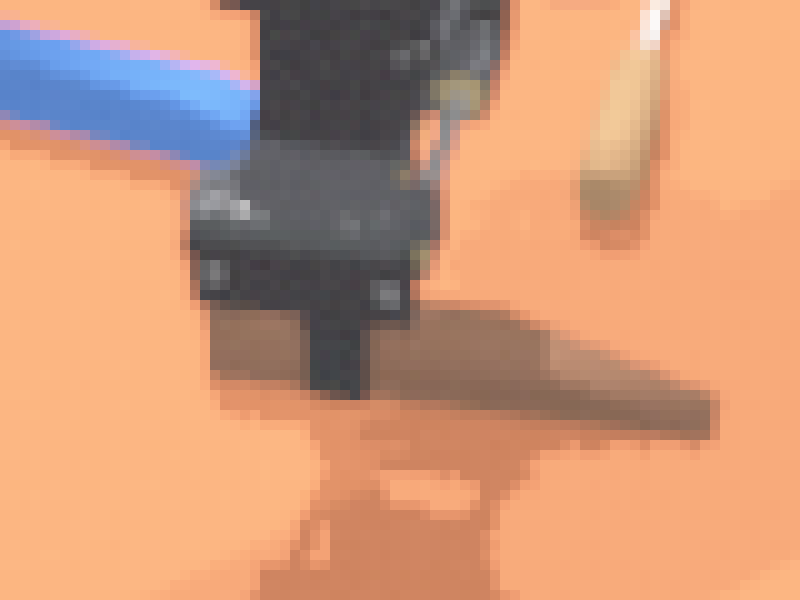

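The near finger now stands in front of the wedge, its end at side px (259,170), which puts it about 16 mm above the table. So the reading is about 32 mm low. I'll go down 11 mm more and grip.

Request:
move_arm:
  slide:
    - [0,0,0.4]
    - [0,0,0.8]
    - [0,0,1.0]
    - [0,0,1.0]
    - [0,0,1.0]
  turn: [0,0,0,0,0]

```text
time: 4.9
ee_pos: [498.1, 324.9, -25.8]
tcp_rot: [0.587, 3.086, 0.0]
ft_force: [0.5, -1.0, -0.5]
gripper_width: 59.9
```

Request:
move_arm:
  slide:
    - [0,0,0]
    - [0,0,0]
    - [0,0,0]
    - [0,0,0]
    - [0,0,0]
    - [0,0,0]
  turn: [0,0,0,0,0,0]
  jaw: 1.5
  newtons: 55

```text
time: 5.65
ee_pos: [498.0, 325.0, -25.8]
tcp_rot: [0.587, 3.086, 0.0]
ft_force: [-0.4, 1.2, 1.3]
gripper_width: 23.4
```

Gripped: the jaw reads 23.4 mm and holds. The wedge's underside is on the table at reading z = -25.8, so its height is the reading plus 25.8. Next I lift it and line it up in front of the clip.

Request:
move_arm:
  slide:
    - [0,0,-5]
    - [0,0,-10]
    - [0,0,-14.7]
    - [-1,-5,-14.7]
    - [-2,-11,-14.7]
    - [-3.5,-17,-14.7]
    - [-5,-23,-14.7]
    - [-6.5,-28,-14.7]
    - [-6.5,-32,-14.7]
    - [-6.5,-32,-14.7]
  turn: [0,0,0,-3,-6,-9,-12,-15,-17,-17]

```text
time: 6.9
ee_pos: [439.8, 0.4, 121.0]
tcp_rot: [-0.132, -3.138, -0.0]
ft_force: [0.8, 0.6, -0.9]
gripper_width: 23.7
```

Request:
move_arm:
  slide:
    - [0,0,0]
    - [0,0,0]
  turn: [0,0]

```text
time: 7.15
ee_pos: [441.2, 4.4, 121.1]
tcp_rot: [-0.122, -3.139, 0.0]
ft_force: [0.5, 0.3, -1.3]
gripper_width: 23.4
```

```bash
python3 - <<'E'
from h import *
t=env.camera("top");s=env.camera("side")
st=env.state();print(st["time"],st["ee_pos"],R.from_rotvec(st["tcp_rot"]).as_matrix().round(4)[:,0],st["ft_force"],st["gripper_width"])
a=t[105:205,240:340];b=s[160:260,235:360]
cv2.imwrite("pics/c7.png",np.hstack([cv2.resize(a,(400,400),interpolation=2),cv2.resize(b,(400,320),interpolation=2) if 0 else cv2.resize(s[150:250,255:355],(400,400),interpolation=2)]))
E
```

```text
7.25 [441.11319912   4.14758145 121.02043785] [-9.97e-01  7.76e-02  3.00e-04] [-0.2993575  -0.19072634 -1.65564328] 23.661775705889166
```

View pics/c7.png

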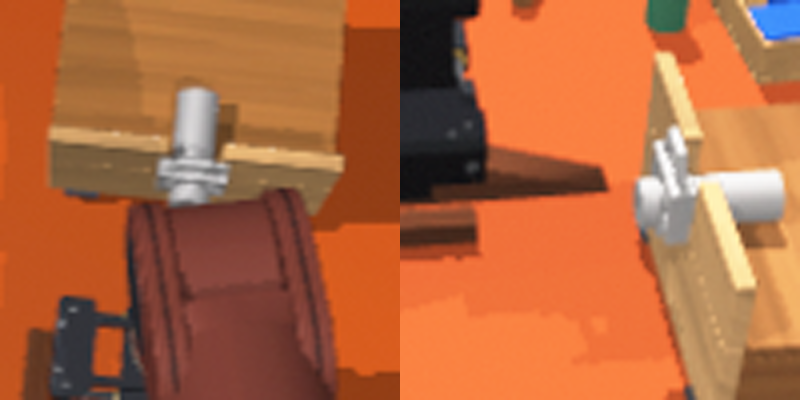

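The side view shows the wedge level and pointing at the rod, its tip's lower corner at about crop (606,191), which is side px (306.5,197.7), and the rod's end at (315,202). I'll compare this with the predicted projections.

```bash
python3 - <<'E'
from h import *
s=cv2.imread("pics/c7.png")[:,400:]
sc=lambda P:np.round((proj("side",P)-[255,150])*4).tolist()
x=np.array([.9969,-.0785,0]);y=np.array([.0785,.9969,0])
T=np.array([441.1,4.1,0])
for L in(126,130):
  for b in(-12,12):
    for z in(147,150): print("tip",L,b,z,sc(T+L*x+b*y+[0,0,z]))
O=np.array([636.5,-12.5,0])
for nm,P in(("rod free centre",O-46*x+[0,0,132]),("rod free top",O-46*x+[0,0,144]),("rod back top",O+50*x+[0,0,144]),("rod back right",O+50*x-17*y+[0,0,132]),("loop top",O-24*x+[0,0,183]),("leg R bottom",O-32*x-28*y+[0,0,114]),("leg R bottom in",O-16*x-28*y+[0,0,114])): print(nm,sc(P))
print((O-T)@x,(O-T)@y)
E
```

```text
tip 126 -12 147 [203.0, 195.0]
tip 126 -12 150 [203.0, 191.0]
tip 126 12 147 [197.0, 171.0]
tip 126 12 150 [197.0, 167.0]
tip 130 -12 147 [209.0, 194.0]
tip 130 -12 150 [209.0, 191.0]
tip 130 12 147 [203.0, 170.0]
tip 130 12 150 [203.0, 167.0]
rod free centre [234.0, 198.0]
rod free top [235.0, 185.0]
rod back top [376.0, 177.0]
rod back right [380.0, 207.0]
loop top [274.0, 138.0]
leg R bottom [260.0, 245.0]
leg R bottom in [284.0, 244.0]
196.09735999999998 -1.2096400000000027
```

Tip and rod agree with the predictions to about 2 px, and the lateral offset is about 1 mm. Advancing under the bow.

Request:
move_arm:
  slide:
    - [-1,-0.1,0]
    - [-2,-0.1,0]
    - [-3,-0.1,0]
    - [-3.5,-0.1,0]
    - [-4,-0.1,0]
    - [-4.5,-0.1,0]
    - [-5,-0.1,0]
    - [-5,-0.1,0]
  turn: [0,0,0,0,0,0,0,0]

```text
time: 8.25
ee_pos: [490.9, -1.7, 121.1]
tcp_rot: [-0.124, -3.139, 0.0]
ft_force: [-0.6, 1.1, -1.9]
gripper_width: 23.7
```

Request:
move_arm:
  slide:
    - [0,0,0.1]
    - [0,0,0.2]
    - [0,0,0.2]
  turn: [0,0,0]

```text
time: 8.62
ee_pos: [490.6, -1.6, 119.1]
tcp_rot: [-0.124, -3.139, -0.0]
ft_force: [-0.4, 0.3, -1.3]
gripper_width: 23.7
```

Request:
move_arm:
  slide:
    - [-0.4,0,0]
    - [-0.8,0,0]
    - [-1.2,0,0]
    - [-1.6,0,0]
    - [-2,0,0]
    - [-2,0,0]
  turn: [0,0,0,0,0,0]

```text
time: 9.38
ee_pos: [508.2, -3.1, 118.2]
tcp_rot: [-0.124, -3.133, 0.0]
ft_force: [-10.4, 0.7, 0.7]
gripper_width: 23.4
```

```bash
python3 - <<'E'
from h import *
s=env.camera("side")
st=env.state();print(st["time"],st["ee_pos"],st["ft_force"],st["ft_torque"],st["gripper_width"])
cv2.imwrite("pics/c8.png",cv2.resize(s[150:240,265:355],(600,600),interpolation=2))
E
```

```text
9.425 [508.2471559   -3.10767954 118.20346457] [-10.47700744   0.55179555   1.03249798] [ 0.2151164   2.17215102 -0.02389792] 23.527263629713108
```

View pics/c8.png

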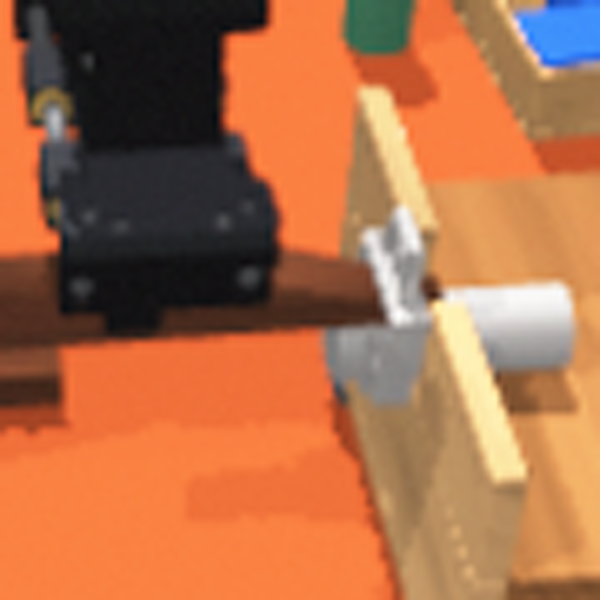

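The side view shows the tip through under the bow, its dark end visible behind the clip at (430,288). The push is 10 N. The gripper's body hangs lower than stated: its underside is only about 40 mm above the finger ends, so I must stop it short of the clip's loop. Pushing on by 52 mm.

Request:
move_arm:
  slide:
    - [-0.6,0,0]
    - [-1.2,0,0]
    - [-1.8,0,0]
    - [-2.4,0,0]
    - [-3,0,0]
    - [-3.6,0,0]
    - [-4.2,0,0]
    - [-4.7,0,0]
    - [-5.2,0,0]
    - [-5.2,0,0]
  turn: [0,0,0,0,0,0,0,0,0,0]

```text
time: 10.68
ee_pos: [562.3, -7.3, 118.8]
tcp_rot: [-0.124, -3.138, 0.0]
ft_force: [-2.9, 0.6, -2.9]
gripper_width: 23.8
```

```bash
python3 - <<'E'
from h import *
s=env.camera("side");t=env.camera("top")
st=env.state();print(st["time"],st["ee_pos"],st["ft_force"],st["ft_torque"],st["tcp_rot"],st["gripper_width"])
cv2.imwrite("pics/c9.png",np.hstack([cv2.resize(s[150:240,265:355],(500,500),interpolation=2),cv2.resize(t[105:165,260:320],(300,500),interpolation=2) if 0 else cv2.resize(t[110:170,270:306],(300,500),interpolation=2)]))
E
```

```text
10.775 [562.46188983  -7.29824757 118.96007937] [-3.41649839  0.36875216 -2.42341182] [0.12723129 0.68506097 0.04058838] [-1.24147770e-01 -3.13864554e+00  2.68701563e-04] 23.598205334850736
```

View pics/c9.png

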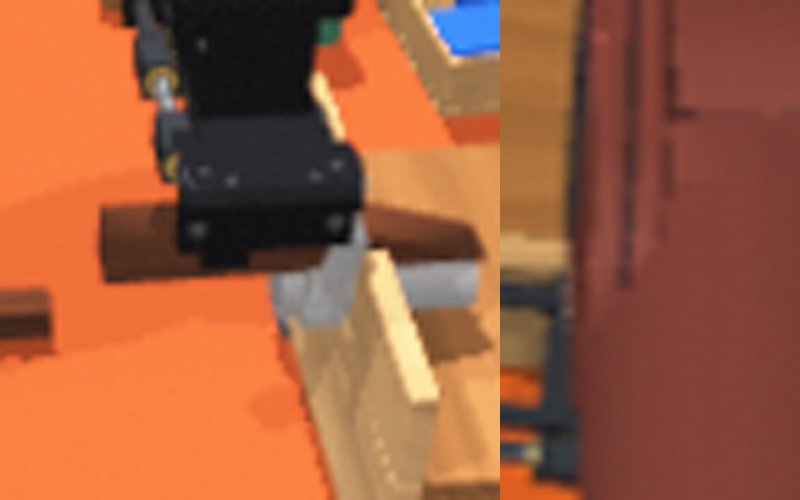

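The push has dropped to 3 N, so the clip is spread and riding on the wedge. The leg is visible at (320,310), and the wedge passes under the bow and out at (480,250). Lifting.

Request:
move_arm:
  slide:
    - [0,0,-0.4]
    - [0,0,-0.8]
    - [0,0,-1.2]
    - [0,0,-1.8]
    - [0,0,-2.6]
    - [0,0,-3.5]
    - [0,0,-4.5]
    - [0,0,-5.5]
    - [0,0,-6.5]
    - [0,0,-6.5]
  turn: [0,0,0,0,0,0,0,0,0,0]

```text
time: 12.02
ee_pos: [563.1, -7.3, 185.1]
tcp_rot: [0.124, 3.138, 0.001]
ft_force: [-0.0, -0.1, -2.1]
gripper_width: 23.4
```

```bash
python3 - <<'E'
from h import *
s=env.camera("side");t=env.camera("top");cv2.imwrite("pics/s10.png",s);cv2.imwrite("pics/t10.png",t)
st=env.state();print(st["time"],st["ee_pos"],st["ft_force"],st["ft_torque"],st["tcp_rot"],st["gripper_width"])
hsv=cv2.cvtColor(s,cv2.COLOR_BGR2HSV)
m=(hsv[...,1]<40)&(hsv[...,2]>90)
for r in range(150,225): print(r,''.join('#' if m[r,c] else '.' for c in range(290,360)))
E
```

```text
12.125 [562.45705543  -7.28787492 184.03179695] [-0.45738712 -0.64631657 -1.57664968] [0.00079685 0.06497549 0.06000769] [-1.24183424e-01 -3.13900153e+00  3.59203003e-06] 23.29418511753378
150 ......................................................................
151 .....................................................##...............
152 ......................................................................
153 ....................................................#.................
154 ......................................................................
155 .....................................................#................
156 ......................................................................
157 ......................................................................
158 ......................................................................
159 ................................................................#.....
160 ......................................................................
161 ......................................................................
162 .......
[... 4013 characters left out ...]
.........................
216 ......................................................................
217 ......................................................................
218 ......................................................................
219 ......................................................................
220 ......................................................................
221 ......................................................................
222 ......................................................................
223 ......................................................................
224 ......................................................................
```

The clip is off: it is on the wedge at side px (323–334, 169–186), with the bare rod below at rows 194–207. Carrying it to the tray.

Request:
move_arm:
  slide:
    - [1,-2,0]
    - [2,-5,0]
    - [3.5,-9,0]
    - [5,-13,0]
    - [6.5,-17,0]
    - [8,-21,0]
    - [9.5,-25,0]
    - [10.2,-28,0]
    - [10.5,-29.6,0]
    - [10.5,-29.6,0]
  turn: [0,0,0,-1,-1,-2,-2,-2,-2,-2]

```text
time: 13.38
ee_pos: [432.8, -295.8, 183.9]
tcp_rot: [-0.075, -3.14, 0.0]
ft_force: [-0.8, -0.4, -1.7]
gripper_width: 23.6
```

Request:
move_arm:
  slide:
    - [0,0,1]
    - [0,0,3]
    - [0,0,6]
    - [0,0,9]
    - [0,0,12]
    - [0,0,14.5]
    - [0,0,16]
    - [0,0,17]
    - [0,0,17]
    - [0,0,17]
  turn: [0,0,0,0,0,0,0,0,0,0]

```text
time: 14.62
ee_pos: [435.0, -294.4, 14.9]
tcp_rot: [0.069, 3.14, -0.001]
ft_force: [1.5, 0.1, -1.4]
gripper_width: 23.3
```

```bash
python3 - <<'E'
from h import *
s=env.camera("side");t=env.camera("top")
st=env.state();print(st["time"],st["ee_pos"],st["ft_force"],R.from_rotvec(st["tcp_rot"]).as_matrix().round(4)[:,0],st["gripper_width"])
cv2.imwrite("pics/t11.png",t);cv2.imwrite("pics/s11.png",s)
x=np.array([.999,-.047,0]);y=np.array([.047,.999,0]);T=np.array([st["ee_pos"][0],st["ee_pos"][1],0])
print("exp tip",proj("side",T+129.5*x+[0,0,st["ee_pos"][2]+26]))
hsv=cv2.cvtColor(s,cv2.COLOR_BGR2HSV);v=hsv[...,2];sa=hsv[...,1]
for r in range(290,352): print(r,''.join('B' if v[r,c]<60 else 'w' if v[r,c]<115 and sa[r,c]>80 else '#' if sa[r,c]<45 and v[r,c]>80 else '.' for c in range(225,365)))
E
```

```text
14.725 [ 435.02290235 -294.36137728   14.89545138] [-0.20538559 -0.19205822 -2.72852338] [-0.999   0.0442 -0.0013] 23.454091121987158
exp tip [333.75720222 317.96646411]
290 ......................####.......##BBBBBBBBBBBBBBBBBBBBBBBBBBBBBBBBBBBBBBBBBw...............................................................
291 .................................##BBBBBBBBBBBBBBBBBBBBBBBBBBBBBBBBBBBBBBBBBw...............................................................
292 ...................................BBBBBBBBBBBBBBBBBBBBBBBBBBBBBBBBBBBBBBBBBB...............................................................
293 .................................w.wBBBBBBBBBBBBBBBBBBBBBBBBBBBBBBBBBBBBBBBBB.....................................#.........................
294 .................................w.wBBBBBBBBBBBBBBBBBBBBBBBBBBBBBBBBBBBBBBBBB...............................................................
295 .................................w.wBBBBBBBBBBBBBBBBBBBBBBBBBBBBBBBBBBBBBBBBB...............................................................
296 ..................................wwBBBBBBBBBBBBBBBBBBBB
[... 7359 characters left out ...]
#########...........w...........................................................#############################...##......
348 ............##.##############......................................................................##############################...#.......
349 ............##.##############..................................................................###################################..###.....
350 ............##.##############.................................................................####################################...##.....
351 ............##..#############.............................................................########################################...#......
```

The wedge sits over the tray and its tip projects where expected (333,318). Lowering the last bit.

Request:
move_arm:
  slide:
    - [0,0,0.5]
    - [0,0,1.0]
    - [0,0,1.5]
    - [0,0,1.9]
    - [0,0,2.2]
    - [0,0,2.4]
    - [0,0,2.4]
  turn: [0,0,0,0,0,0,0]

```text
time: 15.6
ee_pos: [434.6, -294.2, -9.8]
tcp_rot: [0.07, 3.141, -0.0]
ft_force: [1.1, 0.3, -1.6]
gripper_width: 23.5
```

Request:
move_arm:
  slide:
    - [0,0,0.2]
    - [0,0,0.4]
    - [0,0,0.5]
    - [0,0,0.5]
  turn: [0,0,0,0]

```text
time: 16.1
ee_pos: [434.8, -294.3, -14.7]
tcp_rot: [0.069, 3.14, -0.001]
ft_force: [2.0, -1.1, 1.9]
gripper_width: 23.4
```

Request:
move_arm:
  slide:
    - [0,0,0]
    - [0,0,0]
    - [0,0,0]
    - [0,0,0]
    - [0,0,0]
  turn: [0,0,0,0,0]
  jaw: 5

```text
time: 16.73
ee_pos: [434.5, -294.0, -14.8]
tcp_rot: [-0.069, -3.141, -0.0]
ft_force: [-0.2, 0.0, -0.4]
gripper_width: 49.4
```

Request:
move_arm:
  slide:
    - [0,0,-2]
    - [0,0,-5]
    - [0,0,-10]
    - [0,0,-16]
    - [0,0,-22]
    - [0,0,-24]
    - [0,0,-24]
  turn: [0,0,0,0,0,0,0]

```text
time: 17.6
ee_pos: [435.2, -294.5, 226.5]
tcp_rot: [0.069, 3.138, -0.001]
ft_force: [0.9, 0.0, -0.6]
gripper_width: 50.4
```

Legs touched down (+1.9 N), the wedge is released and the hand is up. Before the front, I use numbers to check that the tray holds both things, while moving the closed fingers to above and behind the right half of the front.

Request:
move_arm:
  slide:
    - [-2,2,0]
    - [-5,5,0]
    - [-9,9,0]
    - [-13,13,0]
    - [-16,17,0]
    - [-19,20,0]
    - [-20.8,21.9,0]
    - [-20.8,21.9,0]
    - [-20.8,21.9,0]
  turn: [0,0,0,0,1,2,2,2,2]
  jaw: 0

```text
time: 18.73
ee_pos: [650.9, -85.7, 223.9]
tcp_rot: [-0.126, -3.137, 0.001]
ft_force: [-0.5, -0.3, -0.2]
gripper_width: 0.4
```

```bash
python3 - <<'E'
from h import *
s=env.camera("side");t=env.camera("top")
st=env.state();print(st["time"],st["ee_pos"],st["ft_force"],R.from_rotvec(st["tcp_rot"]).as_matrix().round(4)[:,0],st["gripper_width"])
cv2.imwrite("pics/p12.png",np.hstack([cv2.resize(s[230:360,225:365],(400,371),interpolation=2),cv2.resize(s[100:230,250:390],(400,371),interpolation=2)]))
cv2.imwrite("pics/t12.png",t)
hsv=cv2.cvtColor(t,cv2.COLOR_BGR2HSV)
m=np.zeros(t.shape[:2],np.uint8);m[165:236,345:387]=((hsv[...,2]<125))[165:236,345:387]
c=max(cv2.findContours(m,0,2)[0],key=cv2.contourArea);r=cv2.minAreaRect(c);print(r,[plane("top",p,20).round() for p in cv2.boxPoints(r)])
E
```

```text
18.825 [651.0710167  -86.01072578 224.87732277] [-0.79759665 -0.43598319  0.8502094 ] [-9.967e-01  8.110e-02  6.000e-04] 0.3757468809006865
((365.4808349609375, 211.982177734375), (28.27690887451172, 7.920495510101318), 87.87889862060547) [array([ 476., -281.,   20.]), array([ 478., -309.,   20.]), array([ 379., -310.,   20.]), array([ 377., -282.,   20.])]
```

View pics/p12.png

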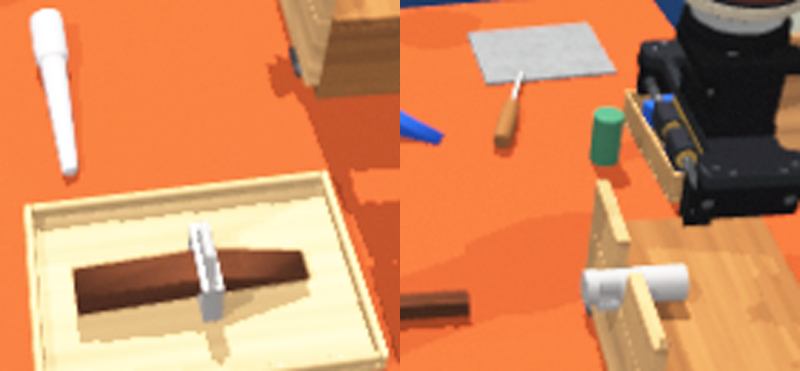

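The left half shows the clip astride the wedge inside the tray. The right half shows the rod bare, the front still shut, and the hand behind it. Lowering the closed fingers behind the front.

Request:
move_arm:
  slide:
    - [0,0,3]
    - [0,0,6]
    - [0,0,8]
    - [0,0,10]
    - [0,0,11.4]
    - [0,0,11.4]
  turn: [0,0,0,0,0,0]

```text
time: 19.58
ee_pos: [651.4, -84.4, 110.3]
tcp_rot: [-0.124, -3.138, 0.0]
ft_force: [0.1, -0.1, 0.3]
gripper_width: 0.4
```

Request:
move_arm:
  slide:
    - [0.5,0,0]
    - [1,0,0]
    - [1.5,0,0]
    - [2,0,0]
    - [2.5,0,0]
    - [2.5,0,0]
  turn: [0,0,0,0,0,0]

```text
time: 20.32
ee_pos: [626.5, -82.4, 111.2]
tcp_rot: [-0.124, -3.139, -0.001]
ft_force: [1.3, -0.2, 1.3]
gripper_width: 0.7
```

Contact at 1.3 N, consistent with the front moving. Following the arc.

Request:
move_arm:
  slide:
    - [1.2,0,0]
    - [2.2,0,0.1]
    - [4.0,0,0.6]
    - [5.7,0,1.3]
    - [7.2,0,2.3]
    - [8.6,0,3.5]
    - [9.8,0,4.9]
    - [10.8,0,6.5]
    - [10.8,0,6.5]
  turn: [0,0,0,0,0,0,0,0,0]

```text
time: 21.45
ee_pos: [516.9, -73.7, 45.1]
tcp_rot: [-0.124, -3.135, -0.001]
ft_force: [0.3, 1.1, -0.6]
gripper_width: 0.3
```

```bash
python3 - <<'E'
from h import *
s=env.camera("side");st=env.state();print(st["time"],st["ee_pos"],st["ft_force"])
cv2.imwrite("pics/s13.png",s)
x=np.array([.9969,-.0785,0]);y=np.array([.0785,.9969,0]);O=np.array([636.5,-12.5,0])
h=O-14*x+[0,0,20]
a=cv2.cvtColor(cv2.imread("pics/side0.png"),cv2.COLOR_BGR2HSV);b=cv2.cvtColor(s,cv2.COLOR_BGR2HSV)
for th in np.arange(0,1.6,.1):  # inner-face sample near the top on left half: wood colour?
    P=[h+L*(-np.sin(th)*x+[0,0,np.cos(th)])+14*(np.cos(th)*x+[0,0,np.sin(th)])+yy*y for yy in(90,60,-105) for L in(120,135)]
    print(round(th,1),[tuple(b[int(round(q[1])),int(round(q[0]))]) for q in proj("side",np.array(P))])
E
```

```text
21.5 [518.1878429  -73.79178043  45.89837807] [ 0.03752696  0.4487982  -0.66183972]
0.0 [(np.uint8(11), np.uint8(184), np.uint8(252)), (np.uint8(10), np.uint8(185), np.uint8(252)), (np.uint8(13), np.uint8(155), np.uint8(222)), (np.uint8(14), np.uint8(154), np.uint8(233)), (np.uint8(14), np.uint8(158), np.uint8(206)), (np.uint8(14), np.uint8(156), np.uint8(220))]
0.1 [(np.uint8(11), np.uint8(186), np.uint8(252)), (np.uint8(10), np.uint8(185), np.uint8(252)), (np.uint8(13), np.uint8(156), np.uint8(142)), (np.uint8(13), np.uint8(164), np.uint8(228)), (np.uint8(12), np.uint8(157), np.uint8(122)), (np.uint8(14), np.uint8(157), np.uint8(214))]
0.2 [(np.uint8(10), np.uint8(182), np.uint8(250)), (np.uint8(8), np.uint8(165), np.uint8(220)), (np.uint8(11), np.uint8(186), np.uint8(252)), (np.uint8(11), np.uint8(185), np.uint8(252)), (np.uint8(13), np.uint8(158), np.uint8(144)), (np.uint8(13), np.uint8(158), np.uint8(144))]
0.3 [(np.uint8(14), np.uint8(52), np.uint8(98)), (np.uint8(3), np.uint8(143), np.uint8(93)), (np.uint8(11), np.uint8(184), np.uint8(252)), (np.uint8(12), np.uint8(86), np.uin
[... 2696 characters left out ...]
8(97)), (np.uint8(16), np.uint8(120), np.uint8(192)), (np.uint8(16), np.uint8(122), np.uint8(195)), (np.uint8(16), np.uint8(123), np.uint8(189))]
1.4 [(np.uint8(113), np.uint8(23), np.uint8(98)), (np.uint8(10), np.uint8(181), np.uint8(242)), (np.uint8(19), np.uint8(131), np.uint8(117)), (np.uint8(9), np.uint8(172), np.uint8(173)), (np.uint8(11), np.uint8(166), np.uint8(242)), (np.uint8(11), np.uint8(183), np.uint8(252))]
1.5 [(np.uint8(111), np.uint8(29), np.uint8(61)), (np.uint8(9), np.uint8(159), np.uint8(136)), (np.uint8(113), np.uint8(18), np.uint8(57)), (np.uint8(8), np.uint8(181), np.uint8(113)), (np.uint8(9), np.uint8(196), np.uint8(236)), (np.uint8(11), np.uint8(184), np.uint8(252))]
```

The front shows wood at the θ≈1.1–1.3 samples and table beyond, so it follows at about 1.2 rad. Pushing down to the stop.

Request:
move_arm:
  slide:
    - [0.4,0,1.0]
    - [0.8,0,1.8]
    - [1.0,0,2.5]
    - [1.2,0,3.1]
    - [1.2,0,3.4]
    - [1.2,0,3.6]
    - [1.2,0,3.6]
  turn: [0,0,0,0,0,0,0]

```text
time: 22.38
ee_pos: [507.4, -73.1, 10.1]
tcp_rot: [-0.124, -3.139, 0.0]
ft_force: [0.5, 1.0, -0.3]
gripper_width: 0.7
```

Request:
move_arm:
  slide:
    - [0,0,0.3]
    - [0,0,0.6]
    - [0,0,0.8]
    - [0,0,0.8]
  turn: [0,0,0,0]

```text
time: 22.88
ee_pos: [507.5, -73.0, 4.0]
tcp_rot: [-0.125, -3.139, -0.002]
ft_force: [-11.7, 1.9, 31.5]
gripper_width: 0.7
```

Force rose to 31 N, so the front is at its stop. I'll back off, move clear and check by pixels.

Request:
move_arm:
  slide:
    - [0,0,-1]
    - [0,0,-5]
    - [0,0,-10]
    - [0,0,-16]
    - [0,0,-20]
    - [0,0,-20]
    - [4,20,-20]
    - [4,20,-20]
    - [4,20,-20]
    - [4,20,-20]
  turn: [0,0,0,0,0,0,0,0,0,0]

```text
time: 24.12
ee_pos: [481.7, 133.8, 200.7]
tcp_rot: [-0.114, -3.138, 0.0]
ft_force: [-0.1, -1.0, 0.1]
gripper_width: 0.6
```

```bash
python3 - <<'E'
from h import *
s=env.camera("side");st=env.state();print(st["time"],st["ee_pos"],st["ft_force"])
x=np.array([.9969,-.0785,0]);y=np.array([.0785,.9969,0]);h=np.array([636.5,-12.5,0])-14*x+[0,0,20]
b=cv2.cvtColor(s,cv2.COLOR_BGR2HSV)
for th in(1.0,1.1,1.2,1.3,1.35,1.4,1.45,1.5,1.55):
    P=[h+L*(-np.sin(th)*x+[0,0,np.cos(th)])+14*(np.cos(th)*x+[0,0,np.sin(th)])-110*y for L in(100,125,140,144,148,155)]
    print(th,[(tuple(q.round().astype(int).tolist()),b[int(round(q[1])),int(round(q[0]))].tolist()) for q in proj("side",np.array(P))])
s2=cv2.imread("pics/p12.png")
# near door corner column scan, tray unchanged check
d=cv2.absdiff(cv2.resize(s[230:360,225:365],(400,371),interpolation=2),s2[:,:400])[180:].max(2);print("tray diff frac",(d>40).mean())
# wood mask rows
m=(b[...,0]>=12)&(b[...,0]<=26)&(b[...,1]<165)&(b[...,1]>60)
for r in range(195,275,2): print(r,''.join('#' if m[r,c] else '.' for c in range(250,400)))
E
```

```text
24.175 [481.87115891 133.78685042 200.76647461] [0.45306714 1.13714251 0.25345995]
1.0 [((303, 243), [25, 66, 254]), ((295, 240), [25, 72, 254]), ((290, 238), [17, 120, 218]), ((289, 238), [17, 120, 218]), ((287, 237), [17, 119, 223]), ((285, 237), [17, 122, 220])]
1.1 [((300, 245), [25, 67, 255]), ((292, 243), [22, 95, 250]), ((287, 242), [16, 118, 224]), ((285, 241), [17, 121, 222]), ((284, 241), [16, 120, 223]), ((281, 240), [16, 121, 215])]
1.2 [((298, 248), [23, 82, 253]), ((289, 246), [16, 120, 218]), ((284, 245), [17, 120, 223]), ((282, 245), [17, 121, 217]), ((281, 244), [16, 121, 210]), ((278, 244), [16, 124, 194])]
1.3 [((296, 250), [25, 70, 254]), ((287, 249), [16, 119, 222]), ((281, 248), [16, 124, 206]), ((280, 248), [16, 126, 198]), ((278, 248), [16, 122, 200]), ((276, 248), [16, 125, 183])]
1.35 [((295, 251), [25, 71, 254]), ((286, 251), [16, 120, 221]), ((280, 250), [16, 122, 195]), ((279, 250), [16, 122, 192]), ((277, 250), [16, 120, 210]), ((275, 250), [9, 184, 184])]
1.4 [((294, 253), [20, 107, 242]), ((285, 252), [16, 120, 223]), ((279, 252), [16, 123, 193]), ((27
[... 6170 characters left out ...]
................................................................................
267 ......................................................................................................................................................
269 ......................................................................................................................................................
271 ......................................................................................................................................................
273 ......................................................................................................................................................
```

The front's outer edge projects at L ≈ 145 mm for θ ≈ 1.5, so it is fully open. The tray pixels differ from before, so I'll check whether that is only shadow.

```bash
python3 - <<'E'
from h import *
s=cv2.resize(env.camera("side")[230:360,225:365],(400,371),interpolation=2);a=cv2.imread("pics/p12.png")[:,:400]
for im in(a,s):
    h=cv2.cvtColor(im,cv2.COLOR_BGR2HSV)
    for nm,m in(("wedge",(h[...,0]<12)&(h[...,2]<120)),("clip",(h[...,1]<35)&(h[...,2]>80))):
        m=m.astype(np.uint8);m[:215]=0;m[:,:60]=0;m[330:]=0;m[:,320:]=0
        c=max(cv2.findContours(m,0,2)[0],key=cv2.contourArea);print(nm,cv2.boundingRect(c),cv2.contourArea(c))
d=cv2.absdiff(a,s).max(2)>40
for r in range(180,371,9): print(''.join('#' if d[r,c] else '.' for c in range(0,400,5)))
print(env.state()["time"])
E
```

```text
wedge (75, 270, 127, 44) 2757.0
clip (189, 220, 36, 101) 1990.5
wedge (75, 250, 128, 64) 5316.5
clip (189, 224, 35, 97) 1863.0
..........................#####################....................####.........
...........................################.........................###.........
....................................................................###.........
.....................................................................###########
.................................###############.......................#########
.............................####################.......................########
.............................#####################.......................#######
............................##########.#.##########.......................######
..........................##############.############.....................######
........................#################..############....................####.
.................#########################.##########......................#####
......................#...################.##..............................#####
.........................................#..#..............................#####
............................................................................####
........................................................##...................###
...................................................#########.................###
...............................................#############..................##
.......#......##.....................###.....################.................##
.......##..######..#...###################....###############..................#
.......###################################....###############..................#
.......#####################################.################...................
.......################################################.........................
24.225
```

Wedge and clip outlines are where they were, so the difference is shadow. Handing in.

```bash
python3 -c "
from station import env
print(env.finish_job())"
```

```text
the job is handed in; nothing more can be done
None
```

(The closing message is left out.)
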